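# Tighten the loose paint jars and slide them into the rack

## Robot

A 7-joint arm with a two-finger parallel gripper is mounted at the origin on the work surface. World frame = base frame: x ahead of the robot, y to its left, z up, the work surface at z = 0. Lengths are in m, angles in rad, forces in N, time in s.
With the tool pointing down it reaches from about 0.4 to 0.875 m from the base axis. Payload 19.3 kg.
Tool frame: the origin (TCP) lies on the centre line of the jaws, within the pads' length; the fingertips stand 25 mm ahead of it and the grasp point (between the pads) lies 6 mm ahead of it (tips_ahead is the distance from the TCP to the fingertips, in m); z points along the fingers, y is the direction in which the jaws open and shut (so a half turn about z gives the same grasp; the last joint's range is limited). The gripper opens to 85 mm and grips with 20 to 120 N. Pads are 22 mm wide; open, the fingers measure 114 mm over their backs; the gripper's body (76 mm by 85 mm) begins 54 mm behind the grasp point. The pads swing forward as they close: fully open they stand 13 mm farther back than shut.
Start: joints at [-1.281, 0.521, -0.036, 1.599, 0.021, 1.021, -0.113], TCP at [0.22, 0.585, 0.256] pointing down, gripper open.
Joint ranges: [-2.91, 2.91], [-0.3, 2.13], [-1.5, 1.42], [0.17, 2.43], [-1.26, 4.41], [0.16, 1.93], [-2.52, 2.52]. Speed limits (rad/s): [1.89, 1.89, 2.39, 2.39, 3.01, 3.01, 3.01].

## Interface

Orientations are given as [roll, pitch, yaw] about the fixed x, y, z axes, in that order (R = Rz(yaw) Ry(pitch) Rx(roll)).
In Python, from workcell import observe, grab_frame, job_done, outline_of, tips_ahead gives the robot as it stands. The module is installed in compiled form; this text tells all that it offers.
- The arm moves only by the tool move_arm, never from a script. Its argument "motion" is a list of rows, each a list of 2 entries, a list of its own where there are three numbers: the shift along the world's x, y, z in mm, then the turn, a rotation vector about the world's x, y, z in rad. A call has 1 to 12 rows; each row is the pose to reach, as a shift and turn from the pose commanded when the call began; what a row does not reach only later rows make up. A row lasts 1/8 s, in which the tool goes at most 62.5 mm and 10.7 degrees, less where a joint would pass 70% of its speed; a pose out of reach is approached as far as the arm can. A call with a gripper value outside its range is refused whole. "jaw" is the finger opening in mm, from 0 to 85.4, set as the call begins (left out, the last holds). The fingers move at their own pace and stop on an object; "grip_force" is the grip in N (left out, the last holds). Time passes only in rows, so rows that repeat a pose let the fingers close. It gives the time, the measured TCP pose, the force and the opening at its end, in the units of the state.
- observe(): the state, without advancing time (a new reading comes with each control period).
- grab_frame(name): name is "scene" or "top"; returns a dict with "frame" (480x640x3 uint8, red, green, blue), "fx", "fy", "cx", "cy" (pixels), "T" (4x4, takes a point from camera to world coordinates). Camera axes: x right, y down, z forward; pixel columns grow to the right and rows downward; lengths in m; the calibration is good to about 2 mm. A picture is of the moment at which its call begins. There is no depth.
- job_done(): hands the job in, once; it reports no verdict.
Trained networks look in the newest picture that a camera, given by its name, has taken for a name from the list of things; names that differ only in an ending like _2 or _b are one class to them, and where a whole thing is asked for, a point or a joint stands for the part that bears it (a point fixed in the world has none). Each returns a list of dicts, best first, with "score" (0 to 1); they miss things now and then, are a little off and sometimes report something else, mostly with a low value. They report only what shows in the picture. A call takes as long as a camera call.
- outline_of(label, camera): "pixels" (480x640 bool, what is visible of it) and "pixel" ([column, row] in pixels, amid what is visible of it).
The state is a dict: "clock": time; "qpos": joint angles; "qd": joint speeds; "joint_efforts": joint torques, N m; "position": TCP position; "tool_rot": TCP orientation; "force": force on the tool from outside, world axes, zero at the start; "moment": the same for the moment, N m; "grip_width": finger opening in m.
Only numpy, scipy, OpenCV 4.12 (cv2) and the standard library are available. Lean on these libraries where they do the work, as an engineer would, in place of code of your own. Each camera call takes 0.05 s, during which the arm holds its last target.

## Task

Clear up the three paint jars that stand about on the hobby table: try each black screw cap, and screw down tight any that is loose. A jar must not go into the plywood paint rack before its cap is tight. Put the three jars upright in the rack's three empty bays on the table, one in each, in any order, pushed right back against the board, and do not knock the other things on the table about.

Things in the scene. Friction and masses are not known exactly. Their poses are not given: they have to be found in the camera images.
- jar1_mid (a point): Squat glass paint jar, loose, upright, 0.23-0.38 kg: body 68 mm in diameter, 54 mm tall, flat shoulder, short neck; on it a black ribbed screw cap 50 mm in diameter, 26 mm tall (58 to 84 mm above the table). This point is on its axis, 42 mm above its underside. The three jars look alike.
- jar2_mid (a point): Squat glass paint jar, loose, upright, 0.23-0.38 kg: body 68 mm in diameter, 54 mm tall, flat shoulder, short neck; on it a black ribbed screw cap 50 mm in diameter, 26 mm tall (58 to 84 mm above the table). This point is on its axis, 42 mm above its underside. The three jars look alike.
- jar3_mid (a point): Squat glass paint jar, loose, upright, 0.23-0.38 kg: body 68 mm in diameter, 54 mm tall, flat shoulder, short neck; on it a black ribbed screw cap 50 mm in diameter, 26 mm tall (58 to 84 mm above the table). This point is on its axis, 42 mm above its underside. The three jars look alike.
- cap1 (a joint): How far jar1's screw cap is undone, rad: 0 is tight, on its stop; grows anticlockwise from above; starts anywhere from 0 to 1.4. Turn clockwise to tighten. It turns easily (0.012 N m) up to the stop and does not rise or sink; from there the whole jar turns with it on the table (about 0.05 N m). Lean lightly on the cap while turning, so that the jar stays put.
- cap2 (a joint): How far jar2's screw cap is undone, rad: 0 is tight, on its stop; grows anticlockwise from above; starts anywhere from 0 to 1.4. Turn clockwise to tighten. It turns easily (0.012 N m) up to the stop and does not rise or sink; from there the whole jar turns with it on the table (about 0.05 N m). Lean lightly on the cap while turning, so that the jar stays put.
- cap3 (a joint): How far jar3's screw cap is undone, rad: 0 is tight, on its stop; grows anticlockwise from above; starts anywhere from 0 to 1.4. Turn clockwise to tighten. It turns easily (0.012 N m) up to the stop and does not rise or sink; from there the whole jar turns with it on the table (about 0.05 N m). Lean lightly on the cap while turning, so that the jar stays put.
- rack: Fixed stepped plywood paint rack, 257 x 170 mm, three empty bays at table level, no floor. Origin: on the table, home point of the middle bay; x points into the rack (the way a jar is pushed in), y along it, z up. Over the bays' back an upper deck of other jars (they stay) begins at x = 25 mm: underside 92 mm up, front lip to 111 mm, jars behind x = 48 mm up to 181 mm.
- bay1 (a point): Point on the table under the axis of a jar standing fully home in bay 1, touching the back board, which is 35 mm further in (+x). Axes as the rack's. The bay is 79 mm wide (y) between fences 5 mm thick and 14 mm high, which run out to x = -40 mm; bays are 84 mm apart. The outer fences rise to 137 mm behind x = 35 mm.
- bay2 (a point): Point on the table under the axis of a jar standing fully home in bay 2, touching the back board, which is 35 mm further in (+x). Axes as the rack's. The bay is 79 mm wide (y) between fences 5 mm thick and 14 mm high, which run out to x = -40 mm; bays are 84 mm apart. The outer fences rise to 137 mm behind x = 35 mm.
- bay3 (a point): Point on the table under the axis of a jar standing fully home in bay 3, touching the back board, which is 35 mm further in (+x). Axes as the rack's. The bay is 79 mm wide (y) between fences 5 mm thick and 14 mm high, which run out to x = -40 mm; bays are 84 mm apart. The outer fences rise to 137 mm behind x = 35 mm.
- glue: Bystander, loose: blue glue bottle 40 mm in diameter with a yellow needle cap, 106 mm tall, upright. Origin: centre of its underside. Leave alone.
- brush_cup: Bystander, loose: white cup 64 mm in diameter and 85 mm tall with paint brushes standing in it up to 162 mm above the table, all within 33 mm of its axis. Origin: centre of its underside. Leave alone.
- van: Bystander, loose: bare grey plastic van body shell, 145 mm long (its x), 60 mm wide (y), 55 mm tall. Origin: centre of its underside. Leave alone.
- boat: Bystander, loose: model boat 200 mm long (its x), 60 mm wide, its mast 130 mm tall, on a fixed plywood board 6 mm thick. Origin: centre of its underside. Leave alone.
- knife: Bystander, loose: orange hobby knife lying flat, 130 mm long (its x), 9 mm high. Origin: on the table near its middle. Leave alone.
- cutters: Bystander, loose: side cutters with red handles lying flat, 125 mm long (its x), 56 mm wide, 12 mm high. Origin: on the table near the middle. Leave alone.

How it is judged:
By the outcome, as a careful person would: the job done as asked, in the order asked, and still so for the second after the job is handed in, with the robot touching nothing.
It also fails if it takes over 72 s, if anything falls off the work surface, if the arm or the gripper's body presses on something with over 40 N, if the wrist force passes 120 N, or if a joint passes its speed limit or range.

## Working session

There is one attempt and no reset: what is moved stays moved. The work goes in short steps, Python scripts to look and compute and a tool call to move; the robot and the scene stay as the last step left them, time stands still between calls to the robot, and variables do not carry over. Pictures are saved under pics/ and viewed, and the job is handed in when it is done.

Besides the shell and the picture viewer there is one more tool, called after "Emit:" as a command line: name --argument value ..., lists and objects as JSON in quotes. move_arm: Moves the arm, as the interface text tells. Its arguments: {"type":"object","properties":{"motion":{"type":"array"},"jaw":{"type":"number"},"grip_force":{"type":"number"}},"required":["motion"]}

```bash
mkdir -p pics; ls; python3 - <<'E'
from workcell import *
import cv2,numpy as np
for n in("scene","top"):
    f=grab_frame(n); cv2.imwrite(f"pics/{n}0.png",f["frame"][:,:,::-1]); print(n,f["fx"],f["fy"],f["cx"],f["cy"]); print(np.round(f["T"],4).tolist())
s=observe()
for k,v in s.items(): print(k,np.round(v,4).tolist())
print(tips_ahead if not callable(tips_ahead) else tips_ahead())
E
```

```text
pics
scene 552.6943105487198 552.6943105487198 318.5611585022941 242.70506518389658
[[-0.709, 0.4866, -0.5105, 1.2165], [0.7051, 0.4755, -0.5261, 0.7914], [-0.0133, -0.7329, -0.6802, 0.981], [0.0, 0.0, 0.0, 1.0]]
top 443.72911489486575 443.72911489486575 323.3819231528613 239.58200666605538
[[0.0155, -0.9912, 0.1318, 0.3965], [-0.9996, -0.0185, -0.0214, 0.0811], [0.0237, -0.1314, -0.991, 0.9316], [0.0, 0.0, 0.0, 1.0]]
clock 0.1
qpos [-1.2812, 0.5219, -0.0363, 1.6, 0.0212, 1.0211, -0.1128]
qd [0.0003, -0.0016, 0.0008, -0.0011, -0.0009, -0.0002, -0.0001]
joint_efforts [0.0041, -92.8487, 1.9843, -37.0533, 0.0182, 0.0052, 0.0]
position [0.22, 0.5847, 0.2558]
tool_rot [-3.1406, 0.0001, 2.7817]
force [-0.3209, 1.1056, -0.4796]
moment [0.0179, 0.036, 0.0287]
grip_width 0.0854
0.025
```

View pics/scene0.png

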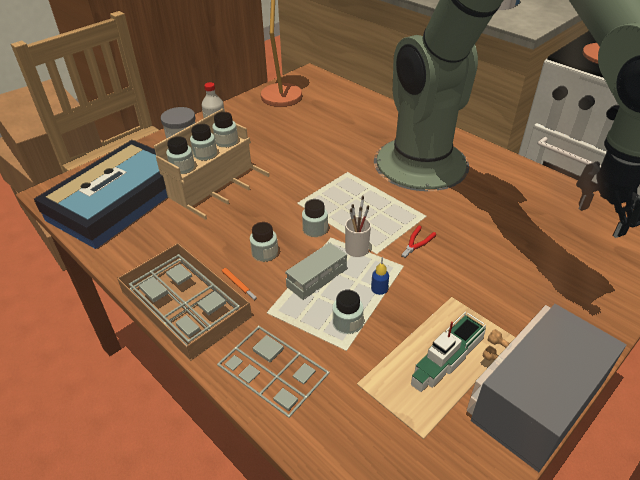

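View pics/top0.png

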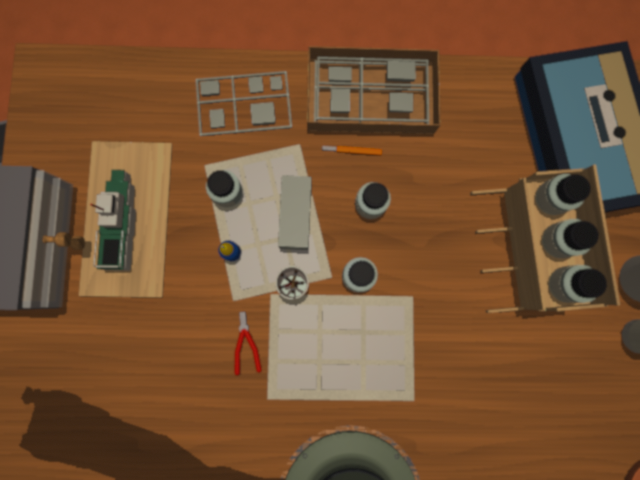

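```bash
cat > h.py <<'E'
from workcell import *
import cv2,numpy as np
def cam(n):
    f=grab_frame(n); return f
def ray(f,uv,z):
    d=np.array([(uv[0]-f["cx"])/f["fx"],(uv[1]-f["cy"])/f["fy"],1.]); T=np.array(f["T"]); d=T[:3,:3]@d; o=T[:3,3]
    return o+d*(z-o[2])/d[2]
def proj(f,p):
    T=np.array(f["T"]); c=T[:3,:3].T@(np.array(p)-T[:3,3]); return np.array([f["cx"]+f["fx"]*c[0]/c[2],f["cy"]+f["fy"]*c[1]/c[2]])
E
python3 - <<'E'
from h import *
for n in("top","scene"):
    f=cam(n)
    im=f["frame"][:,:,::-1].copy()
    for l in("jar1_mid","cap1","rack","bay1","glue","brush_cup","van","boat","knife","cutters"):
        try:r=outline_of(l,n)
        except Exception as e: print(l,e);continue
        for q in r:
            if q["score"]<.2: continue
            m=q["pixels"]; ys,xs=np.nonzero(m)
            print(n,l,round(q["score"],2),np.round(q["pixel"],1),m.sum(),(xs.min(),xs.max(),ys.min(),ys.max()),np.round(ray(f,q["pixel"],0.042),3))
            c,_=cv2.findContours(m.astype(np.uint8),0,2); cv2.drawContours(im,c,-1,(0,255,0) if 'cap' not in l else (255,0,255),1)
    cv2.imwrite(f"pics/{n}1.png",im)
E
```

```text
top jar1_mid 0.75 [359.3 275.3] 1028 (np.int64(342), np.int64(378), np.int64(257), np.int64(292)) [ 0.444 -0.011  0.042]
top cap1 0.91 [219.6 181.7] 596 (np.int64(207), np.int64(233), np.int64(170), np.int64(197)) [0.63  0.276 0.042]
top cap1 0.88 [361.5 272.3] 567 (np.int64(348), np.int64(374), np.int64(260), np.int64(286)) [ 0.45  -0.016  0.042]
top cap1 0.65 [373.7 194.2] 513 (np.int64(363), np.int64(388), np.int64(183), np.int64(208)) [ 0.611 -0.04   0.042]
top cap1 0.34 [561.7 240.2] 13663 (np.int64(470), np.int64(619), np.int64(165), np.int64(312)) [ 0.523 -0.426  0.042]
top rack 0.75 [559.8 241.3] 13484 (np.int64(471), np.int64(619), np.int64(165), np.int64(312)) [ 0.52  -0.422  0.042]
top bay1 0.75 [561.1 239.9] 13473 (np.int64(471), np.int64(619), np.int64(165), np.int64(311)) [ 0.523 -0.425  0.042]
top bay1 0.75 [242.5 347.4] 669 (np.int64(234), np.int64(261), np.int64(312), np.int64(374)) [0.3   0.216 0.042]
top glue 0.68 [233.  250.6] 356 (np.int64(219), np.int64(241), np.int64(241), np.int64(260)) [0.489 0.243 0.042]
top brush_cup 0.83 [293.2 281.9] 894 (np.int64(274), n
[... 2050 characters left out ...]
ene van 0.66 [314.8 267.6] 1809 (np.int64(286), np.int64(345), np.int64(244), np.int64(297)) [0.58  0.121 0.042]
scene boat 0.63 [446.3 350. ] 2755 (np.int64(411), np.int64(485), np.int64(312), np.int64(390)) [0.557 0.483 0.042]
scene boat 0.3 [203.4 158.5] 6539 (np.int64(154), np.int64(268), np.int64(109), np.int64(219)) [ 0.491 -0.446  0.042]
scene knife 0.77 [233.6 282.2] 234 (np.int64(222), np.int64(255), np.int64(268), np.int64(298)) [0.745 0.02  0.042]
scene cutters 0.88 [415.5 239. ] 293 (np.int64(402), np.int64(435), np.int64(226), np.int64(256)) [0.332 0.229 0.042]
scene cutters 0.54 [203. 160.] 6399 (np.int64(154), np.int64(267), np.int64(109), np.int64(216)) [ 0.497 -0.44   0.042]
```

```bash
cat > fit.py <<'E'
from h import *
from scipy.optimize import minimize
def cyl(x,y,z0,z1,r,n=48):
    a=np.linspace(0,2*np.pi,n,endpoint=False); P=[]
    for z in(z0,z1): P+= [(x+r*np.cos(t),y+r*np.sin(t),z) for t in a]
    return np.array(P)
def bbox(f,x,y,z0=.058,z1=.084,r=.025):
    q=np.array([proj(f,p) for p in cyl(x,y,z0,z1,r)]); return np.r_[q.min(0),q.max(0)]
E
python3 - <<'E'
from fit import *
F={n:cam(n) for n in("top","scene")}
D={}
for n in F:
    D[n]=[]
    for q in outline_of("cap1",n):
        if q["score"]<.3 or q["pixels"].sum()>2000: continue
        ys,xs=np.nonzero(q["pixels"]); D[n].append(np.array([xs.min(),ys.min(),xs.max()+1,ys.max()+1])-0.5)
for b in D["top"]:
    x0=ray(F["top"],(b[:2]+b[2:])/2,.075)[:2]
    r1=minimize(lambda p:np.sum((bbox(F["top"],*p)-b)**2),x0,method="Nelder-Mead")
    print("top",np.round(r1.x,4),r1.fun)
    # match scene
    pb=bbox(F["scene"],*r1.x); c=min(D["scene"],key=lambda c:np.sum((c-pb)**2))
    r2=minimize(lambda p:np.sum((bbox(F["scene"],*p)-c)**2),r1.x,method="Nelder-Mead"); print(" scene",np.round(r2.x,4),r2.fun)
im=F["top"]["frame"][150:330,450:640,::-1]; cv2.imwrite("pics/t2.png",cv2.resize(im,None,fx=4,fy=4,interpolation=cv2.INTER_CUBIC)[:600,:800])
im=F["scene"]["frame"][95:235,140:300,::-1]; cv2.imwrite("pics/s2.png",cv2.resize(im,None,fx=4,fy=4,interpolation=cv2.INTER_CUBIC))
E
```

```text
top [ 0.6009 -0.0374] 0.7168479549702761
 scene [ 0.6025 -0.0418] 0.7738784879391449
top [0.6198 0.2666] 0.9325747387669525
 scene [ 0.4481 -0.0149] 0.5722785940075452
top [ 0.4466 -0.0121] 0.46582672563376426
 scene [ 0.4481 -0.0149] 0.5722966436912083
```

View pics/t2.png

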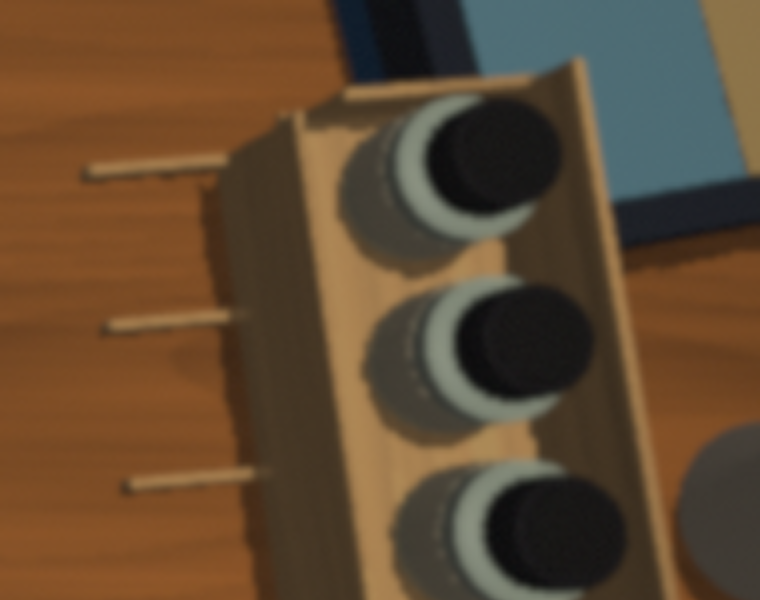

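View pics/s2.png

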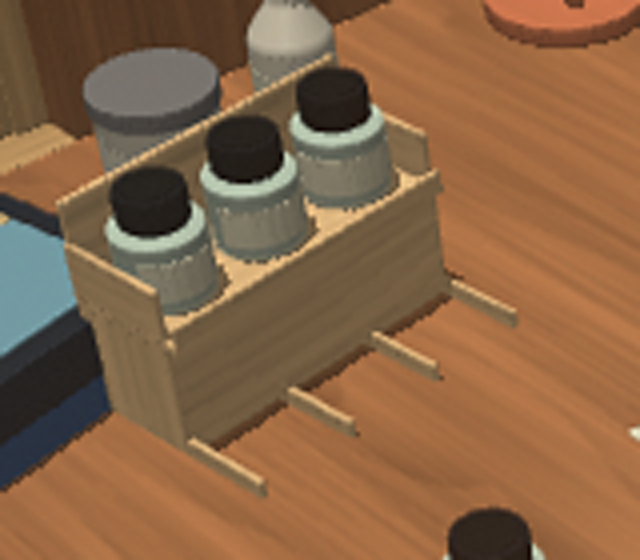

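```bash
python3 - <<'E'
from fit import *
F={n:cam(n) for n in("top","scene")}
T={"top":[(471.3,192),(476,230.7),(481.3,270.8),(489,311)],
   "scene":[(205.6,216),(228,201),(249.5,187),(269,174)]}
# fence tips: top edge centre at rack x=-40,z=14; order rack y sign: world x large -> idx0
def tips(p):
    c,s=np.cos(p[2]),np.sin(p[2]); out=[]
    for k in(-126,-42,42,126):
        for s_ in(1,):
            l=np.array([-.040,k/1000.]); out.append((p[0]+c*l[0]-s*l[1],p[1]+s*l[0]+c*l[1],.012))
    return out
# find y sign: rack x ~ -world y => yaw~-pi/2, rack y ~ +world x
for cams in(("top",),("scene",),("top","scene")):
    def e(p):
        t=tips(p)[::-1]; return np.concatenate([[proj(F[n],q)-T[n][i] for i,q in enumerate(t)] for n in cams]).ravel()
    from scipy.optimize import least_squares
    r=least_squares(e,[.53,-.36,-1.57]); print(cams,np.round(r.x,4),np.round(r.fun.reshape(-1,2),1).tolist())
p=r.x; np.save("rack.npy",p)
c,s=np.cos(p[2]),np.sin(p[2])
W=lambda x,y,z:(p[0]+c*x-s*y,p[1]+s*x+c*y,z)
for n in F:
    im=F[n]["frame"][:,:,::-1].copy(); im=cv2.resize(im,None,fx=4,fy=4,interpolation=cv2.INTER_CUBIC)
    def L(a,b,col): cv2.line(im,*[tuple(int(round(v)) for v in (proj(F[n],W(*q))+.5)*4) for q in(a,b)],col,1,cv2.LINE_AA)
    for k in(-.126,-.042,.042,.126):
        for d in(-.0025,.0025): L((-.04,k+d,.014),(.03,k+d,.014),(0,255,0))
    for z in(0.092,.111): L((.025,-.1285,z),(.025,.1285,z),(255,0,0))
    L((.035,-.1285,0),(.035,.1285,0),(0,0,255))
    o=(600,1800) if n=="top" else (380,560)
    y0,x0=o; cv2.imwrite(f"pics/{n}_r.png",im[y0:y0+680,x0:x0+760][:600] if n!="top" else cv2.resize(im[640:1300,1820:2520],None,fx=.9,fy=.9))
E
```

```text
('top',) [ 0.5063 -0.3066 -1.4543] [[-0.6, 0.2], [0.4, 0.2], [0.9, -0.4], [-0.8, -0.1]]
('scene',) [ 0.508 -0.306 -1.478] [[-0.1, 0.1], [0.1, 0.1], [-0.2, 0.0], [0.3, -0.3]]
('top', 'scene') [ 0.5068 -0.3068 -1.4606] [[-0.2, -0.1], [0.6, -0.2], [0.9, -0.7], [-1.1, -0.4], [0.9, -0.1], [0.6, -0.2], [-0.1, -0.5], [0.0, -0.9]]
```

View pics/top_r.png

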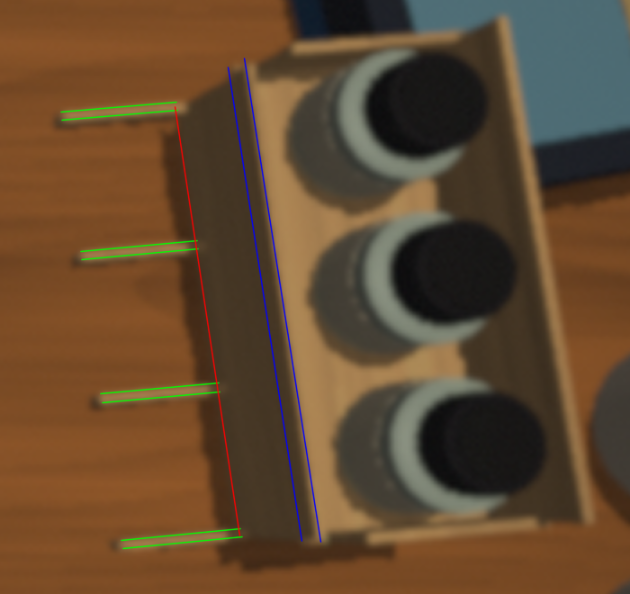

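View pics/scene_r.png

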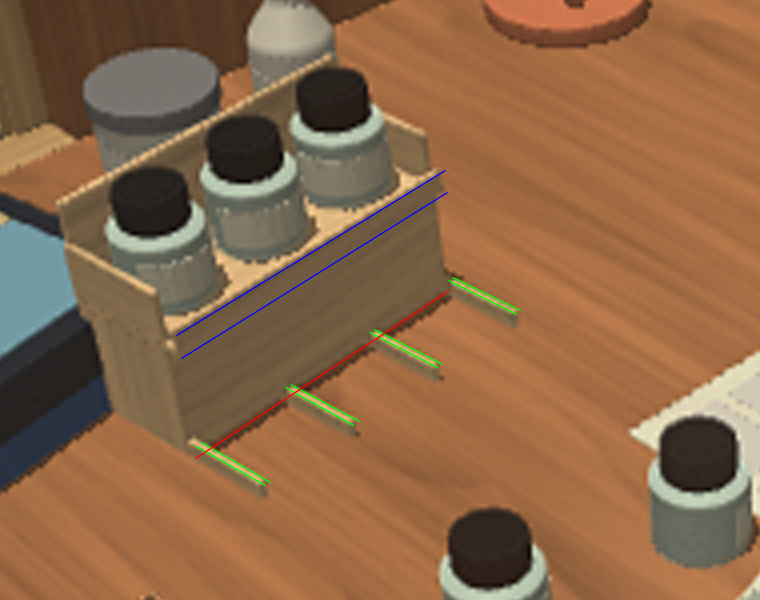

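Emit:
move_arm --motion '[[[20,-16,0],[0,0,0.03]],[[60,-48,-5],[0,0,0.08]],[[105,-84,-10],[0,0,0.13]],[[155,-124,-20],[0,0,0.2]],[[205,-164,-30],[0,0,0.27]],[[255,-204,-40],[0,0,0.33]],[[305,-244,-50],[0,0,0.39]],[[345,-276,-55],[0,0,0.44]],[[375,-300,-60],[0,0,0.48]],[[392,-313,-60],[0,0,0.5]],[[400,-320,-60],[0,0,0.5]],[[400,-320,-60],[0,0,0.5]]]' --jaw 85 --grip_force 40

```text
clock: 3.0
position: [0.62, 0.2649, 0.1963]
tool_rot: [3.142, -0.0, -3.002]
force: [0.6, 0.1, -0.3]
grip_width: 0.0848
```

```bash
cat > st.py <<'E'
from h import *
s=observe()
for k in("clock","qpos","position","tool_rot","force","moment","grip_width"): print(k,np.round(s[k],4).tolist())
E
python3 st.py; python3 - <<'E'
from fit import *
for n in("scene","top"):
    f=cam(n); cv2.imwrite(f"pics/{n}3.png",f["frame"][:,:,::-1])
    for q in outline_of("cap1",n):
        if q["score"]<.3 or q["pixels"].sum()>2000: continue
        ys,xs=np.nonzero(q["pixels"]); b=np.array([xs.min(),ys.min(),xs.max()+1,ys.max()+1])-.5
        r=minimize(lambda p:np.sum((bbox(f,*p)-b)**2),ray(f,(b[:2]+b[2:])/2,.075)[:2],method="Nelder-Mead"); print(n,np.round(r.x,4),round(r.fun,1))
E
```

```text
clock 3.0
qpos [-0.4335, 0.6621, -0.0929, 1.5099, 0.069, 0.9729, 1.1644]
position [0.62, 0.2649, 0.1963]
tool_rot [3.1416, -0.0001, -3.0023]
force [0.5846, 0.1294, -0.3081]
moment [0.035, 0.026, 0.0326]
grip_width 0.0848
scene [ 0.6016 -0.0409] 1.3
scene [ 0.4472 -0.014 ] 0.6
scene [0.6218 0.2651] 1.2
top [ 0.4456 -0.0112] 0.2
top [ 0.5999 -0.0384] 0.2
```

Emit:
move_arm --motion '[[[0,0,-25],[0,0,0]],[[1,0,-60],[0,0,0]],[[1,0,-90],[0,0,0]],[[1,0,-108],[0,0,0]],[[1,0,-112],[0,0,0]],[[1,0,-112],[0,0,0]]]'

```text
clock: 3.95
position: [0.6214, 0.2653, 0.085]
tool_rot: [3.141, 0.001, -3.001]
force: [0.9, -0.1, 0.3]
grip_width: 0.085
```

Emit:
move_arm --motion '[[[0,0,0],[0,0,0]],[[0,0,0],[0,0,0]],[[0,0,0],[0,0,0]],[[0,0,0],[0,0,0]],[[0,0,0],[0,0,0]]]' --jaw 40 --grip_force 30

```text
clock: 4.58
position: [0.6215, 0.2655, 0.0851]
tool_rot: [3.141, 0.001, -3.001]
force: [0.1, 2.4, 7.3]
grip_width: 0.0491
```

```bash
python3 st.py
```

```text
clock 4.575
qpos [-0.4367, 0.7987, -0.0872, 1.5683, 0.0887, 0.7769, 1.1503]
position [0.6215, 0.2655, 0.0851]
tool_rot [3.1408, 0.0013, -3.0012]
force [0.1145, 2.3777, 7.3336]
moment [0.2789, 0.1496, -0.0224]
grip_width 0.0491
```

Emit:
move_arm --motion '[[[0,0,0],[0,0,-0.08]],[[0,0,0],[0,0,-0.22]],[[0,0,0],[0,0,-0.37]],[[0,0,0],[0,0,-0.52]],[[0,0,0],[0,0,-0.67]],[[0,0,0],[0,0,-0.82]]]'

```text
clock: 5.32
position: [0.6217, 0.2636, 0.0849]
tool_rot: [-3.141, 0.001, 2.456]
force: [-0.2, -6.4, 6.8]
grip_width: 0.0491
```

```bash
python3 st.py
```

```text
clock 5.325
qpos [-0.5696, 0.8057, 0.1286, 1.5773, -0.1314, 0.767, 0.5]
position [0.6217, 0.2636, 0.0849]
tool_rot [-3.141, 0.0015, 2.4562]
force [-0.1732, -6.3642, 6.7563]
moment [-1.6349, 0.293, 0.1748]
grip_width 0.0491
```

Emit:
move_arm --motion '[[[0,0,0],[0,0,-0.15]],[[0,0,0],[0,0,-0.3]],[[0,0,0],[0,0,-0.45]],[[0,0,0],[0,0,-0.6]],[[0,0,0],[0,0,-0.72]],[[0,0,0],[0,0,-0.8]]]'

```text
clock: 6.08
position: [0.6208, 0.264, 0.0848]
tool_rot: [-3.14, 0.001, 1.658]
force: [-5.3, -5.1, 9.9]
grip_width: 0.0485
```

```bash
python3 st.py
```

```text
clock 6.075
qpos [-0.6966, 0.8331, 0.336, 1.5857, -0.3518, 0.7846, -0.1239]
position [0.6208, 0.264, 0.0848]
tool_rot [-3.1405, 0.001, 1.6582]
force [-5.2892, -5.1106, 9.8959]
moment [-1.1285, 1.5956, 0.2722]
grip_width 0.0485
```

Emit:
move_arm --motion '[[[0,0,0],[0,0,0]],[[0,0,0],[0,0,0]]]'

```text
clock: 6.32
position: [0.6208, 0.2642, 0.0848]
tool_rot: [-3.141, 0.001, 1.662]
force: [-3.8, -3.8, 9.6]
grip_width: 0.0492
```

```bash
python3 st.py|tail -4; python3 - <<'E'
from fit import *
for n in("scene",):
    f=cam(n); cv2.imwrite(f"pics/{n}4.png",cv2.resize(f["frame"][200:350,250:450,::-1],None,fx=4,fy=4,interpolation=cv2.INTER_CUBIC))
E
```

```text
tool_rot [-3.1407, 0.0007, 1.6615]
force [-3.7573, -3.8025, 9.6178]
moment [-0.9728, 1.3263, 0.1135]
grip_width 0.0492
```

View pics/scene4.png

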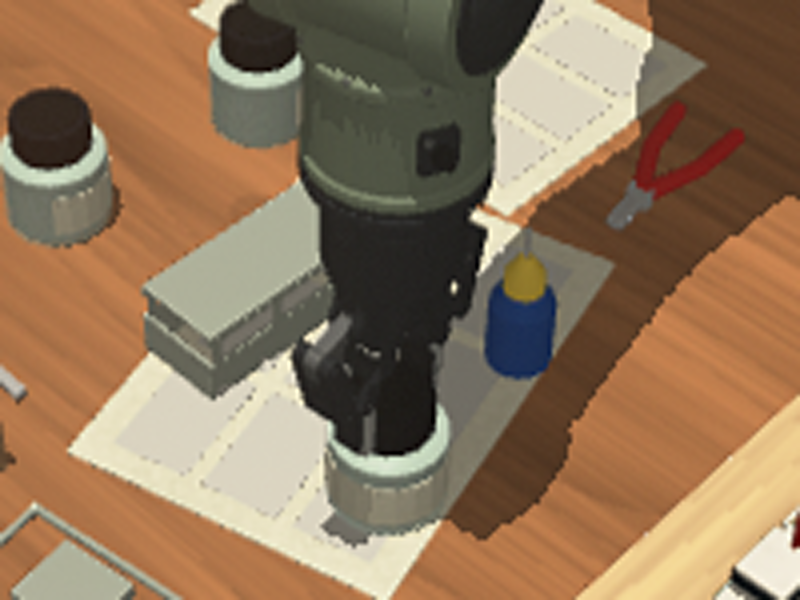

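```bash
python3 - <<'E'
import cv2,numpy as np
a=cv2.imread("pics/scene0.png")[280:340,320:380]
f=cv2.imread("pics/scene4.png")[320:560,280:520]
cv2.imwrite("pics/cmp4.png",np.hstack([cv2.resize(a,(400,400),interpolation=cv2.INTER_CUBIC),cv2.resize(f,(400,400))]))
E
```

```text
(no output)
```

View pics/cmp4.png

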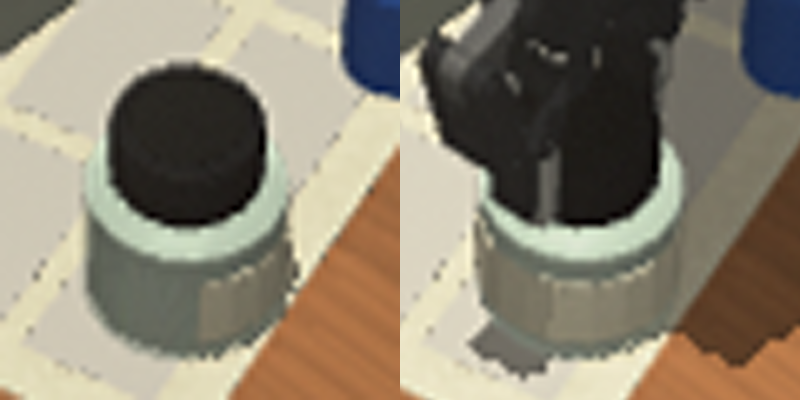

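Emit:
move_arm --motion '[[[0,0,10],[0,0,0]],[[0,0,40],[0,0,0]],[[0,0,80],[0,0,0]],[[0,-20,115],[0,0,0]],[[-2,-60,125],[0,0,0]],[[-5,-110,125],[0,0,0.0]],[[-8,-160,125],[0,0,0.01]]]'

```text
clock: 7.25
position: [0.6128, 0.1037, 0.2099]
tool_rot: [3.141, -0.0, 1.672]
force: [1.3, 0.5, -3.3]
grip_width: 0.049
```

```bash
python3 st.py
```

```text
clock 7.25
qpos [-0.5274, 0.6006, 0.3991, 1.6713, -0.2786, 0.9257, 0.0792]
position [0.6128, 0.1037, 0.2099]
tool_rot [3.141, -0.0002, 1.6724]
force [1.2609, 0.528, -3.3065]
moment [-0.126, -0.0649, 0.0021]
grip_width 0.049
```

Emit:
move_arm --motion '[[[-4,-50,0],[0,0,0]],[[-8,-105,0],[0,0,0]],[[-12,-160,0],[0,0,0]],[[-16,-215,0],[0,0,0]],[[-20,-270,0],[0,0,0]],[[-23,-315,0],[0,0,0]],[[-25,-350,0],[0,0,0]],[[-26,-368,0],[0,0,0]],[[-26,-371,-15],[0,0,0]],[[-26,-371,-50],[0,0,0]],[[-26,-371,-85],[0,0,0]],[[-26,-371,-95],[0,0,0]]]'

```text
clock: 8.75
position: [0.5864, -0.2638, 0.1117]
tool_rot: [-3.138, -0.002, 1.674]
force: [0.6, 1.1, -3.3]
grip_width: 0.0488
```

```bash
python3 st.py;  python3 - <<'E'
from fit import *
for n in("scene","top"):
    f=cam(n); cv2.imwrite(f"pics/{n}5.png",cv2.resize(f["frame"][100:250,130:330,::-1] if n=="scene" else f["frame"][150:300,400:600,::-1],None,fx=4,fy=4,interpolation=cv2.INTER_CUBIC))
E
```

```text
clock 8.75
qpos [0.11, 0.7558, 0.3444, 1.6676, -0.3361, 0.781, 0.7122]
position [0.5864, -0.2638, 0.1117]
tool_rot [-3.1384, -0.0023, 1.6735]
force [0.5801, 1.1161, -3.3414]
moment [-0.0147, -0.0032, 0.017]
grip_width 0.0488
```

View pics/scene5.png

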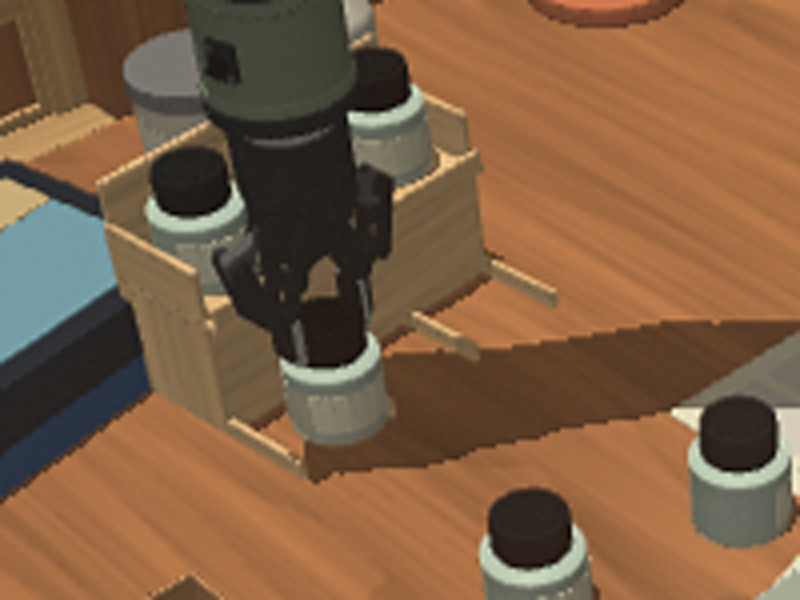

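View pics/top5.png

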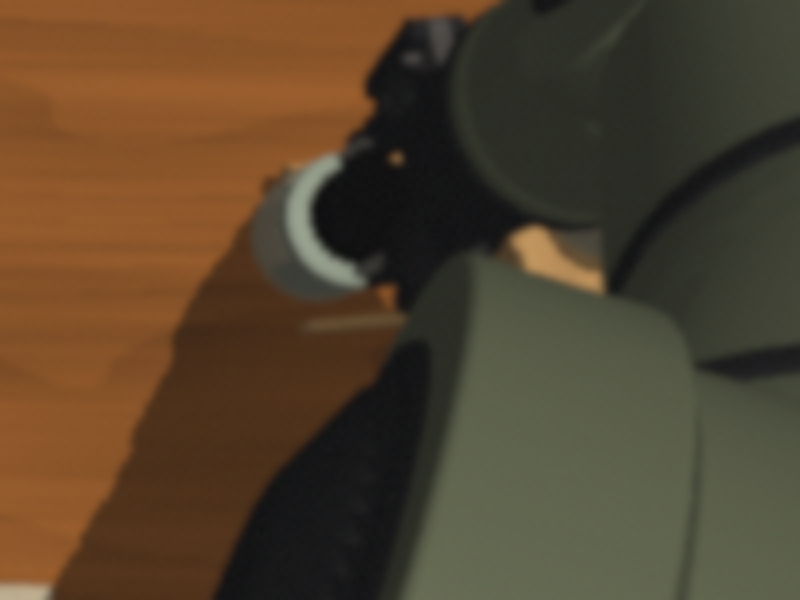

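Emit:
move_arm --motion '[[[0,0,-12],[0,0,0]],[[0,0,-22],[0,0,0]],[[0,0,-27],[0,0,0]],[[0,-5,-27],[0,0,0]],[[1,-11,-27],[0,0,0]],[[2,-18,-27],[0,0,0]],[[2.5,-23,-27],[0,0,0]],[[2.5,-25,-27],[0,0,0]],[[2.5,-25,-27],[0,0,0]]]'

```text
clock: 9.98
position: [0.5895, -0.2911, 0.0873]
tool_rot: [-3.142, -0.0, 1.672]
force: [-0.4, -0.2, -4.4]
grip_width: 0.0489
```

```bash
python3 st.py; python3 - <<'E'
from fit import *
for n in("scene",):
    f=cam(n); cv2.imwrite(f"pics/{n}6.png",cv2.resize(f["frame"][100:250,130:330,::-1] if n=="scene" else f["frame"][150:300,400:600,::-1],None,fx=4,fy=4,interpolation=cv2.INTER_CUBIC))
E
```

```text
clock 9.975
qpos [0.1613, 0.8056, 0.3288, 1.637, -0.346, 0.757, 0.7505]
position [0.5895, -0.2911, 0.0873]
tool_rot [-3.1415, -0.0001, 1.6716]
force [-0.3885, -0.1665, -4.3508]
moment [-0.0185, 0.0734, 0.0202]
grip_width 0.0489
```

View pics/scene6.png

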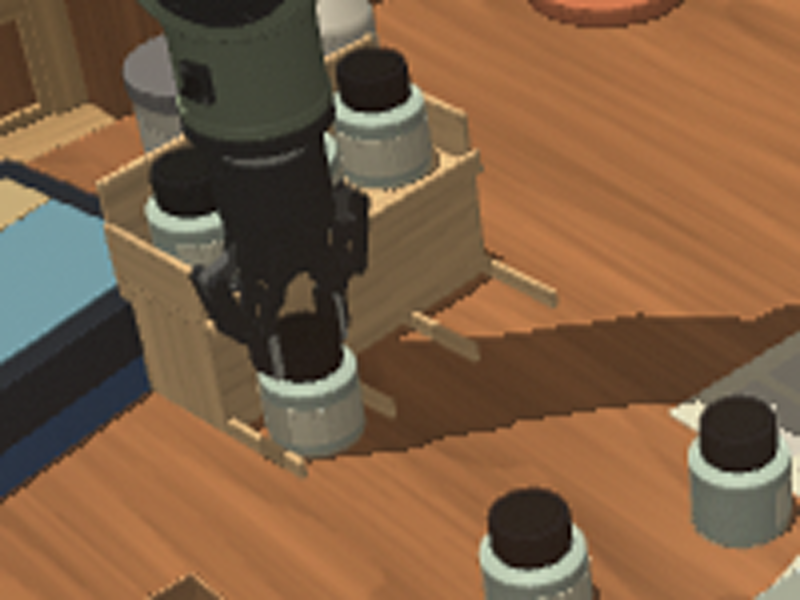

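Emit:
move_arm --motion '[[[0.3,-3,0],[0,0,0]],[[0.5,-5,0],[0,0,0]],[[0.6,-6,0],[0,0,0]],[[0.6,-6,0],[0,0,0]]]'

```text
clock: 10.52
position: [0.5902, -0.2971, 0.0873]
tool_rot: [3.142, 0.0, 1.672]
force: [0.5, 0.3, -2.7]
grip_width: 0.049
```

Emit:
move_arm --motion '[[[0.2,-2,0],[0,0,0]],[[0.2,-2,0],[0,0,0]]]'

```text
clock: 10.78
position: [0.5904, -0.2992, 0.0873]
tool_rot: [3.142, 0.0, 1.672]
force: [0.3, 0.2, -3.4]
grip_width: 0.049
```

Emit:
move_arm --motion '[[[0.2,-2,0],[0,0,0]],[[0.2,-2,0],[0,0,0]]]'

```text
clock: 11.02
position: [0.5906, -0.3013, 0.0873]
tool_rot: [-3.142, 0.0, 1.672]
force: [0.2, -0.1, -4.1]
grip_width: 0.0492
```

Emit:
move_arm --motion '[[[0.2,-2,0],[0,0,0]],[[0.2,-2,0],[0,0,0]]]'

```text
clock: 11.28
position: [0.5909, -0.302, 0.0873]
tool_rot: [-3.141, -0.002, 1.672]
force: [-0.8, 6.5, 0.0]
grip_width: 0.0491
```

Emit:
move_arm --motion '[[[0,0,-1.5],[0,0,0]],[[0,0,-3],[0,0,0]],[[0,0,-3.5],[0,0,0]],[[0,0,-3.5],[0,0,0]]]'

```text
clock: 11.78
position: [0.5916, -0.3019, 0.0849]
tool_rot: [3.14, -0.001, 1.673]
force: [-2.0, 9.6, 14.8]
grip_width: 0.0491
```

```bash
python3 st.py
```

```text
clock 11.775
qpos [0.1801, 0.8169, 0.3256, 1.6182, -0.3467, 0.7637, 0.7644]
position [0.5916, -0.3019, 0.0849]
tool_rot [3.1403, -0.0015, 1.6727]
force [-1.9978, 9.6067, 14.7954]
moment [2.0289, 0.8824, -0.0069]
grip_width 0.0491
```

Emit:
move_arm --motion '[[[0,0,1],[0,0,0]],[[0,0,1],[0,0,0]],[[0,0,1],[0,0,0]]]' --jaw 64

```text
clock: 12.15
position: [0.5907, -0.3032, 0.0848]
tool_rot: [-3.142, 0.0, 1.672]
force: [-0.7, -0.3, -0.2]
grip_width: 0.0639
```

Emit:
move_arm --motion '[[[0,0,10],[0,0,0]],[[0,0,35],[0,0,0]],[[0,0,75],[0,0,0]],[[0,10,105],[0,0,0.1]],[[0,40,115],[0,0,0.25]],[[0,80,115],[0,0,0.4]],[[1,130,115],[0,0,0.58]],[[3,175,115],[0,0,0.76]],[[5,215,115],[0,0,0.94]],[[7,242,115],[0,0,1.12]],[[9,258,115],[0,0,1.29]],[[11,263,110],[0,0,1.45]]]'

```text
clock: 13.65
position: [0.6022, -0.0389, 0.1958]
tool_rot: [-3.142, 0.001, 3.128]
force: [0.4, -0.6, 0.2]
grip_width: 0.0637
```

```bash
python3 st.py; python3 - <<'E'
from fit import *
for n in("scene","top"):
    f=cam(n); cv2.imwrite(f"pics/{n}7.png",cv2.resize(f["frame"][100:250,130:330,::-1] if n=="scene" else f["frame"][150:300,400:600,::-1],None,fx=4,fy=4,interpolation=cv2.INTER_CUBIC))
    for q in outline_of("cap1",n):
        if q["score"]<.3 or q["pixels"].sum()>2000: continue
        ys,xs=np.nonzero(q["pixels"]); b=np.array([xs.min(),ys.min(),xs.max()+1,ys.max()+1])-.5
        r=minimize(lambda p:np.sum((bbox(f,*p)-b)**2),ray(f,(b[:2]+b[2:])/2,.075)[:2],method="Nelder-Mead"); print(n,np.round(r.x,4),round(r.fun,1))
E
```

```text
clock 13.65
qpos [-0.0353, 0.5549, 0.0023, 1.7188, -0.0015, 0.8666, 1.5253]
position [0.6022, -0.0389, 0.1958]
tool_rot [-3.1416, 0.0014, 3.1284]
force [0.3646, -0.6497, 0.2326]
moment [-0.0124, 0.0317, 0.0224]
grip_width 0.0637
scene [ 0.4491 -0.0158] 0.6
scene [ 0.6025 -0.0418] 0.8
scene [ 0.5931 -0.3029] 0.2
top [ 0.4456 -0.0112] 0.2
top [ 0.6019 -0.0384] 0.2
```

View pics/scene7.png

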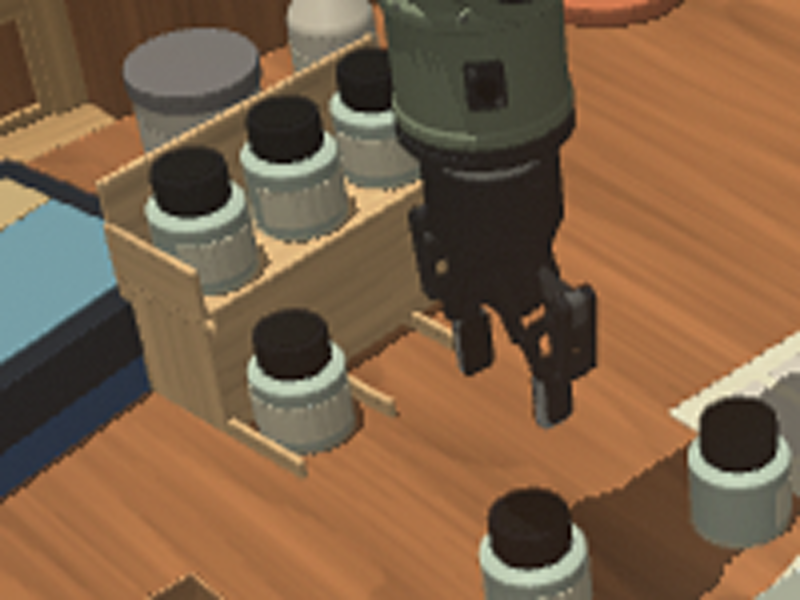

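View pics/top7.png

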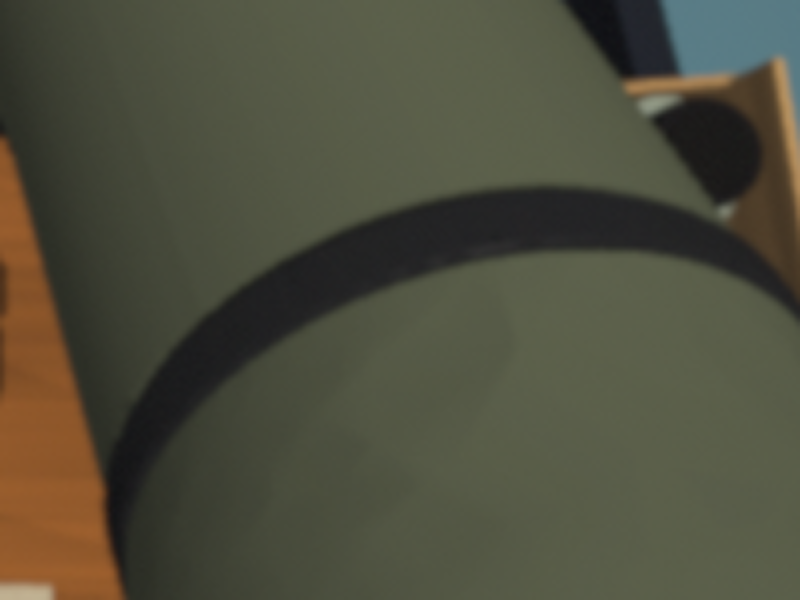

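Emit:
move_arm --motion '[[[0,-1,-15],[0,0,0.08]],[[0,-1,-45],[0,0,0.17]],[[0,-1,-80],[0,0,0.17]],[[0,-1,-105],[0,0,0.17]],[[0,-1,-111],[0,0,0.17]],[[0,-1,-111],[0,0,0.17]]]' --jaw 80

```text
clock: 14.6
position: [0.602, -0.0414, 0.0843]
tool_rot: [-3.141, 0.0, -2.993]
force: [-0.7, -0.2, -0.1]
grip_width: 0.08
```

Emit:
move_arm --motion '[[[0,0,0],[0,0,0]],[[0,0,0],[0,0,0]],[[0,0,0],[0,0,0]],[[0,0,0],[0,0,0]],[[0,0,0],[0,0,0]]]' --jaw 40

```text
clock: 15.22
position: [0.6023, -0.0408, 0.0848]
tool_rot: [3.142, 0.002, -2.991]
force: [-0.4, 2.0, 6.6]
grip_width: 0.0492
```

```bash
python3 st.py
```

```text
clock 15.225
qpos [-0.0032, 0.7091, -0.0397, 1.7786, 0.0422, 0.6532, 1.654]
position [0.6023, -0.0408, 0.0848]
tool_rot [3.1416, 0.0016, -2.9915]
force [-0.3607, 1.9843, 6.6117]
moment [0.2952, 0.1293, 0.0006]
grip_width 0.0492
```

Emit:
move_arm --motion '[[[0,0,0],[0,0,-0.08]],[[0,0,0],[0,0,-0.22]],[[0,0,0],[0,0,-0.37]],[[0,0,0],[0,0,-0.52]],[[0,0,0],[0,0,-0.67]],[[0,0,0],[0,0,-0.82]],[[0,0,0],[0,0,-0.97]],[[0,0,0],[0,0,-1.12]],[[0,0,0],[0,0,-1.27]],[[0,0,0],[0,0,-1.42]],[[0,0,0],[0,0,-1.55]],[[0,0,0],[0,0,-1.62]]]'

```text
clock: 16.73
position: [0.6017, -0.0419, 0.0846]
tool_rot: [3.141, 0.001, 1.668]
force: [-3.2, -4.6, 8.7]
grip_width: 0.0491
```

```bash
python3 st.py; python3 - <<'E'
from fit import *
f=cam("scene");a=cv2.imread("pics/scene0.png")[215:270,237:292]; b=f["frame"][215:270,237:292,::-1]
cv2.imwrite("pics/cmp8.png",np.hstack([cv2.resize(a,(400,400),interpolation=cv2.INTER_CUBIC),cv2.resize(b,(400,400),interpolation=cv2.INTER_CUBIC)]))
E
```

```text
clock 16.725
qpos [-0.2915, 0.7556, 0.3917, 1.7955, -0.4306, 0.6756, 0.4418]
position [0.6017, -0.0419, 0.0846]
tool_rot [3.1415, 0.0008, 1.668]
force [-3.1941, -4.6493, 8.6572]
moment [-1.0998, 1.4125, 0.2276]
grip_width 0.0491
```

View pics/cmp8.png

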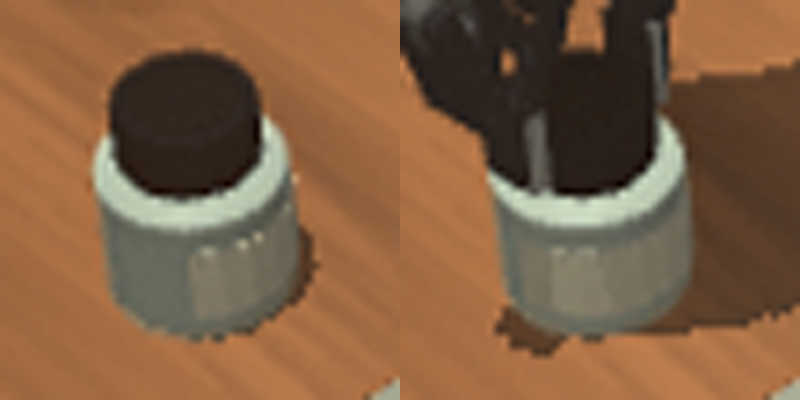

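Emit:
move_arm --motion '[[[0,0,10],[0,0,0]],[[0,0,40],[0,0,0]],[[-10,-25,60],[0,0,0]],[[-30,-70,60],[0,0,0]],[[-52,-125,60],[0,0,0]],[[-74,-178,60],[0,0,0]],[[-90,-218,60],[0,0,0]],[[-97,-235,55],[0,0,0]],[[-97,-235,35],[0,0,0]],[[-97,-235,18],[0,0,0]],[[-97,-235,18],[0,0,0]]]'

```text
clock: 18.15
position: [0.5045, -0.2751, 0.1007]
tool_rot: [-3.14, -0.001, 1.673]
force: [0.1, -0.6, -2.8]
grip_width: 0.0491
```

```bash
python3 st.py; python3 - <<'E'
from fit import *
for n in("scene","top"):
    f=cam(n); cv2.imwrite(f"pics/{n}9.png",cv2.resize(f["frame"][100:250,130:330,::-1] if n=="scene" else f["frame"][150:300,400:600,::-1],None,fx=4,fy=4,interpolation=cv2.INTER_CUBIC))
E
```

```text
clock 18.15
qpos [0.1332, 0.6938, 0.3804, 1.8652, -0.398, 0.66, 0.8547]
position [0.5045, -0.2751, 0.1007]
tool_rot [-3.1399, -0.0013, 1.6728]
force [0.1464, -0.6041, -2.7831]
moment [-0.0484, 0.0106, 0.0322]
grip_width 0.0491
```

View pics/scene9.png

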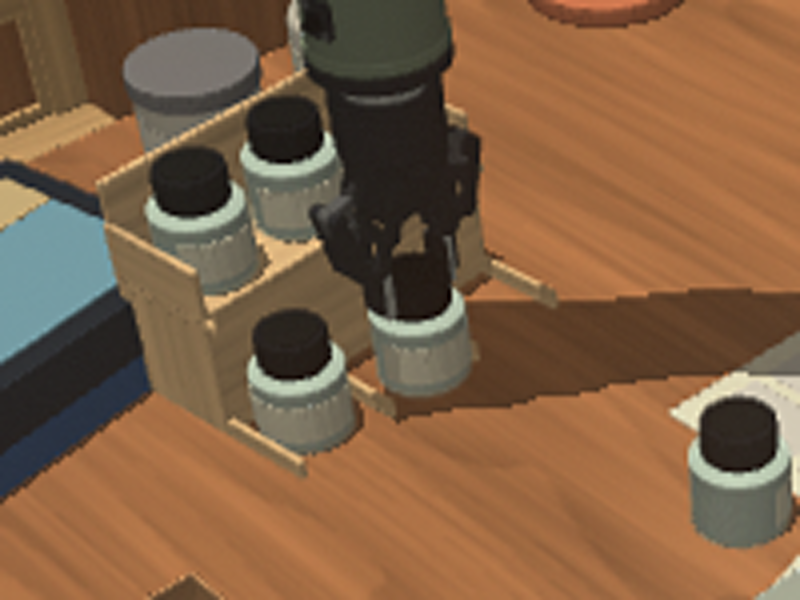

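View pics/top9.png

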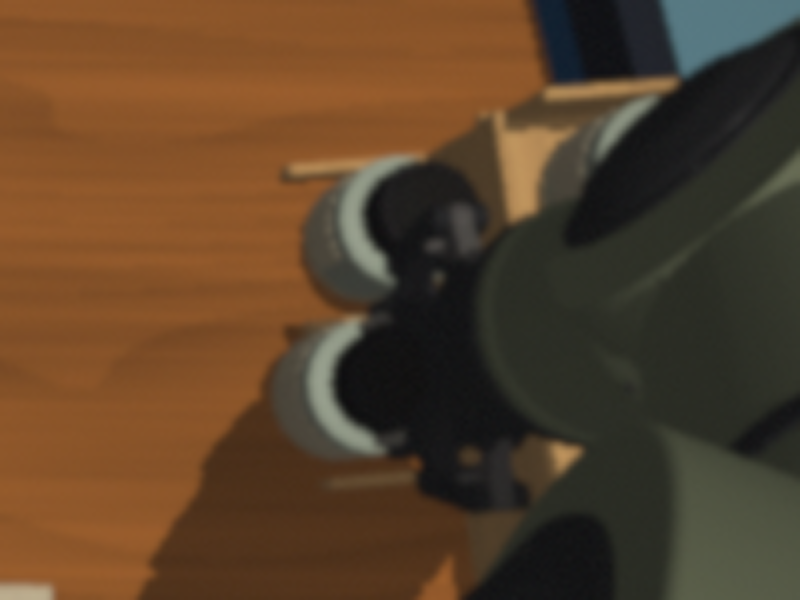

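Emit:
move_arm --motion '[[[0,0,-8],[0,0,0]],[[0,0,-14],[0,0,0]],[[0,-5,-14],[0,0,0]],[[1,-12,-14],[0,0,0]],[[2,-20,-14],[0,0,0]],[[3,-26,-14],[0,0,0]],[[3.2,-30,-14],[0,0,0]],[[3.2,-30,-14],[0,0,0]]]'

```text
clock: 19.25
position: [0.5079, -0.3063, 0.0878]
tool_rot: [-3.141, 0.0, 1.671]
force: [0.4, -0.0, -3.6]
grip_width: 0.049
```

Emit:
move_arm --motion '[[[0.2,-2,0],[0,0,0]],[[0.3,-3,0],[0,0,0]],[[0.3,-3,0],[0,0,0]]]'

```text
clock: 19.62
position: [0.5083, -0.309, 0.0878]
tool_rot: [-3.142, -0.0, 1.672]
force: [0.7, 0.3, -3.1]
grip_width: 0.0492
```

Emit:
move_arm --motion '[[[0.2,-2,0],[0,0,0]],[[0.2,-2,0],[0,0,0]]]'

```text
clock: 19.88
position: [0.5085, -0.3099, 0.0877]
tool_rot: [-3.141, -0.002, 1.672]
force: [-1.2, 7.1, 1.8]
grip_width: 0.0488
```

Emit:
move_arm --motion '[[[0,0,-1.5],[0,0,0]],[[0,0,-3],[0,0,0]],[[0,0,-3.8],[0,0,0]],[[0,0,-3.8],[0,0,0]]]'

```text
clock: 20.38
position: [0.509, -0.3098, 0.0847]
tool_rot: [3.141, -0.002, 1.673]
force: [-0.7, 10.2, 14.3]
grip_width: 0.0489
```

Emit:
move_arm --motion '[[[0,0,1],[0,0,0]],[[0,0,1],[0,0,0]],[[0,0,1],[0,0,0]]]' --jaw 62

```text
clock: 20.75
position: [0.5085, -0.3112, 0.085]
tool_rot: [3.142, 0.0, 1.672]
force: [-0.2, -0.1, -0.9]
grip_width: 0.062
```

Emit:
move_arm --motion '[[[0,0,10],[0,0,0]],[[0,0,40],[0,0,0]],[[0,5,80],[0,0,0]],[[-5,30,105],[0,0,0.15]],[[-12,70,110],[0,0,0.33]],[[-22,115,110],[0,0,0.51]],[[-33,160,110],[0,0,0.69]],[[-42,205,110],[0,0,0.87]],[[-51,245,110],[0,0,1.05]],[[-57,275,110],[0,0,1.23]],[[-60,290,110],[0,0,1.41]],[[-61,297,105],[0,0,1.58]]]'

```text
clock: 22.25
position: [0.4476, -0.0133, 0.1908]
tool_rot: [-3.141, 0.001, -3.025]
force: [0.3, -1.0, 0.1]
grip_width: 0.0617
```

```bash
python3 st.py; python3 - <<'E'
from fit import *
for n in("scene","top"):
    f=cam(n); cv2.imwrite(f"pics/{n}10.png",f["frame"][:,:,::-1])
    for q in outline_of("cap1",n):
        if q["score"]<.3 or q["pixels"].sum()>2000: continue
        ys,xs=np.nonzero(q["pixels"]); b=np.array([xs.min(),ys.min(),xs.max()+1,ys.max()+1])-.5
        r=minimize(lambda p:np.sum((bbox(f,*p)-b)**2),ray(f,(b[:2]+b[2:])/2,.075)[:2],method="Nelder-Mead"); print(n,np.round(r.x,4),round(r.fun,1))
E
```

```text
clock 22.25
qpos [-0.1279, 0.3415, 0.0307, 2.1166, -0.0159, 0.6824, 1.601]
position [0.4476, -0.0133, 0.1908]
tool_rot [-3.1413, 0.0013, -3.0247]
force [0.3488, -0.9569, 0.103]
moment [-0.0309, -0.0213, -0.0057]
grip_width 0.0617
scene [ 0.5931 -0.3029] 0.2
scene [ 0.4467 -0.0163] 0.1
scene [ 0.512  -0.3099] 1.0
top [ 0.5911 -0.2989] 1.0
top [ 0.5097 -0.3057] 0.3
top [ 0.5057 -0.3016] 35.1
```

View pics/scene10.png

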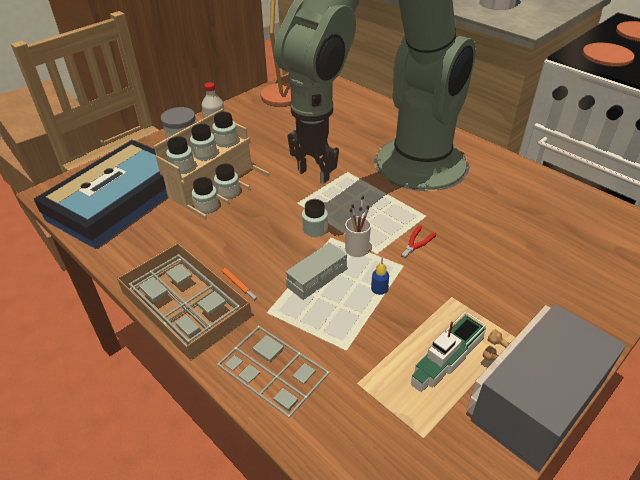

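Emit:
move_arm --motion '[[[0,0,-15],[0,0,0]],[[0,-0.5,-45],[0,0,0]],[[0,-0.5,-80],[0,0,0]],[[0,-0.5,-102],[0,0,0]],[[0,-0.5,-106],[0,0,0]],[[0,-0.5,-106],[0,0,0]]]' --jaw 80

```text
clock: 23.2
position: [0.4478, -0.0148, 0.0845]
tool_rot: [-3.141, 0.0, -3.033]
force: [-0.3, -0.4, 1.2]
grip_width: 0.0801
```

Emit:
move_arm --motion '[[[0,0,0],[0,0,0]],[[0,0,0],[0,0,0]],[[0,0,0],[0,0,0]],[[0,0,0],[0,0,0]],[[0,0,0],[0,0,0]]]' --jaw 40

```text
clock: 23.82
position: [0.448, -0.0143, 0.0847]
tool_rot: [3.141, 0.001, -3.031]
force: [-0.8, 2.3, 8.5]
grip_width: 0.0487
```

Emit:
move_arm --motion '[[[0,0,0],[0,0,-0.08]],[[0,0,0],[0,0,-0.22]],[[0,0,0],[0,0,-0.37]],[[0,0,0],[0,0,-0.52]],[[0,0,0],[0,0,-0.67]],[[0,0,0],[0,0,-0.82]],[[0,0,0],[0,0,-0.97]],[[0,0,0],[0,0,-1.12]],[[0,0,0],[0,0,-1.27]],[[0,0,0],[0,0,-1.42]],[[0,0,0],[0,0,-1.52]],[[0,0,0],[0,0,-1.58]]]'

```text
clock: 25.32
position: [0.4472, -0.015, 0.0845]
tool_rot: [-3.141, 0.0, 1.669]
force: [-3.6, -4.7, 10.0]
grip_width: 0.0489
```

```bash
python3 st.py; python3 - <<'E'
from fit import *
f=cam("scene");a=cv2.imread("pics/scene0.png")[190:245,287:342]; b=f["frame"][190:245,287:342,::-1]
cv2.imwrite("pics/cmp11.png",np.hstack([cv2.resize(a,(400,400),interpolation=cv2.INTER_CUBIC),cv2.resize(b,(400,400),interpolation=cv2.INTER_CUBIC)]))
E
```

```text
clock 25.325
qpos [-0.4192, 0.5989, 0.4239, 2.1993, -0.5644, 0.4483, 0.554]
position [0.4472, -0.015, 0.0845]
tool_rot [-3.1414, 0.0, 1.6686]
force [-3.63, -4.7285, 9.9817]
moment [-1.1729, 1.4324, 0.2259]
grip_width 0.0489
```

View pics/cmp11.png

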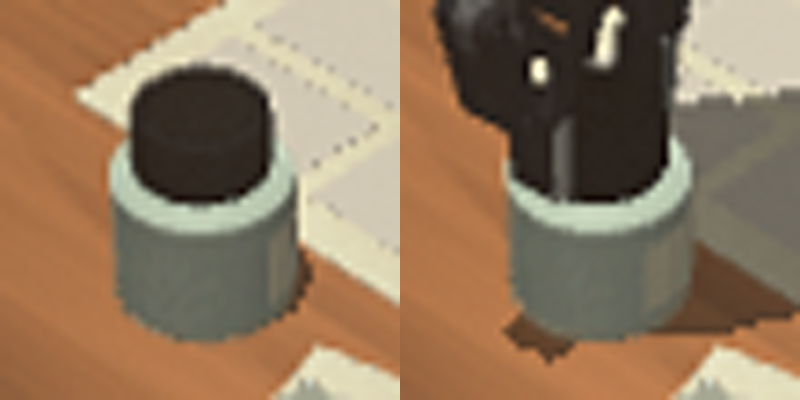

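Emit:
move_arm --motion '[[[0,0,0],[0,0,-0.1]],[[0,0,0],[0,0,-0.22]],[[0,0,0],[0,0,-0.34]],[[0,0,0],[0,0,-0.4]],[[0,0,0],[0,0,-0.4]]]'

```text
clock: 26.0
position: [0.4469, -0.0147, 0.0844]
tool_rot: [-3.141, -0.0, 1.27]
force: [-5.6, -3.0, 11.3]
grip_width: 0.0489
```

```bash
python3 st.py; python3 - <<'E'
from fit import *
f=cam("scene");a=cv2.imread("pics/cmp11.png")[:,400:]; b=f["frame"][190:245,287:342,::-1]
cv2.imwrite("pics/cmp12.png",np.hstack([a,cv2.resize(b,(400,400),interpolation=cv2.INTER_CUBIC)]))
E
```

```text
clock 26.0
qpos [-0.4932, 0.6262, 0.5276, 2.2029, -0.694, 0.4802, 0.2836]
position [0.4469, -0.0147, 0.0844]
tool_rot [-3.1408, -0.0002, 1.2705]
force [-5.6172, -2.9569, 11.3347]
moment [-0.5177, 1.7183, 0.1148]
grip_width 0.0489
```

View pics/cmp12.png

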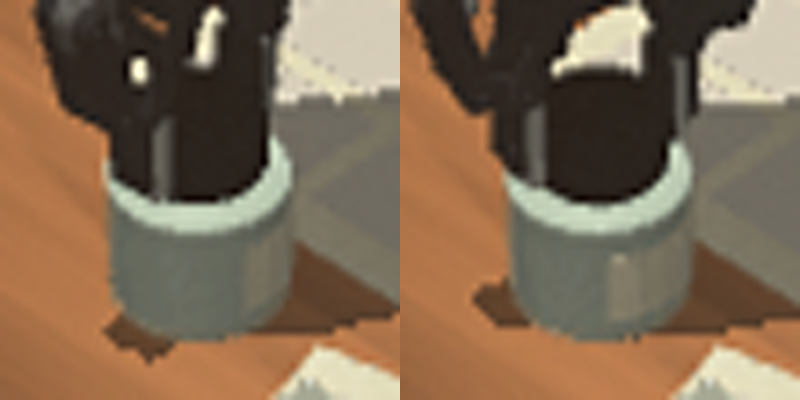

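Emit:
move_arm --motion '[[[0,0,0],[0,0,0]],[[0,0,0],[0,0,0]],[[0,0,0],[0,0,0.0]],[[0,0,0],[0,0,0.15]],[[0,0,0],[0,0,0.32]],[[0,0,0],[0,0,0.5]],[[0,0,0],[0,0,0.55]],[[0,0,0],[0,0,0.55]]]' --jaw 66

```text
clock: 27.05
position: [0.4475, -0.0146, 0.084]
tool_rot: [3.142, -0.0, 1.819]
force: [-0.6, 0.2, 0.2]
grip_width: 0.0661
```

Emit:
move_arm --motion '[[[0,0,0],[0,0,0]],[[0,0,0],[0,0,0]],[[0,0,0],[0,0,0]],[[0,0,0],[0,0,0]],[[0,0,0],[0,0,-0.05]],[[0,0,0],[0,0,-0.12]],[[0,0,0],[0,0,-0.15]],[[0,0,0],[0,0,-0.15]]]' --jaw 40

```text
clock: 28.05
position: [0.4473, -0.0147, 0.084]
tool_rot: [-3.141, 0.0, 1.669]
force: [-0.3, -1.0, 5.7]
grip_width: 0.0489
```

```bash
python3 st.py
```

```text
clock 28.05
qpos [-0.4202, 0.6003, 0.4244, 2.1991, -0.5666, 0.4478, 0.5554]
position [0.4473, -0.0147, 0.084]
tool_rot [-3.1413, 0.0001, 1.6688]
force [-0.2523, -0.9868, 5.7454]
moment [-0.2332, 0.3047, 0.0059]
grip_width 0.0489
```

```bash
python3 - <<'E'
from fit import *
f=cam("scene");a=cv2.imread("pics/cmp12.png")[:,400:]; b=f["frame"][190:245,287:342,::-1]
cv2.imwrite("pics/cmp13.png",np.hstack([a,cv2.resize(b,(400,400),interpolation=cv2.INTER_CUBIC)]))
E
```

```text
(no output)
```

View pics/cmp13.png

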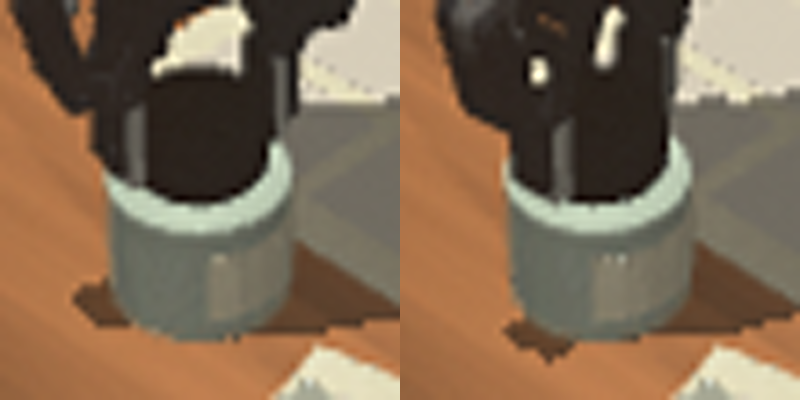

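Emit:
move_arm --motion '[[[0,0,10],[0,0,0]],[[0,0,40],[0,0,0]],[[-2,-22,60],[0,0,0]],[[-7,-70,60],[0,0,0]],[[-12,-125,60],[0,0,0]],[[-18,-180,60],[0,0,0]],[[-23,-230,60],[0,0,0]],[[-26,-258,57],[0,0,0]],[[-26,-264,40],[0,0,0]],[[-26,-264,20],[0,0,0]],[[-26,-264,18],[0,0,0]]]'

```text
clock: 29.48
position: [0.4208, -0.2774, 0.1008]
tool_rot: [-3.139, -0.002, 1.672]
force: [0.3, 0.9, -1.7]
grip_width: 0.0487
```

```bash
python3 st.py; python3 - <<'E'
from fit import *
for n in("scene","top"):
    f=cam(n); cv2.imwrite(f"pics/{n}14.png",cv2.resize(f["frame"][100:250,130:330,::-1] if n=="scene" else f["frame"][180:330,400:600,::-1],None,fx=4,fy=4,interpolation=cv2.INTER_CUBIC))
E
```

```text
clock 29.475
qpos [0.1372, 0.6284, 0.4498, 2.0508, -0.4932, 0.5704, 1.0362]
position [0.4208, -0.2774, 0.1008]
tool_rot [-3.1393, -0.0017, 1.6717]
force [0.3364, 0.9398, -1.7295]
moment [0.0102, -0.0196, -0.0049]
grip_width 0.0487
```

View pics/scene14.png

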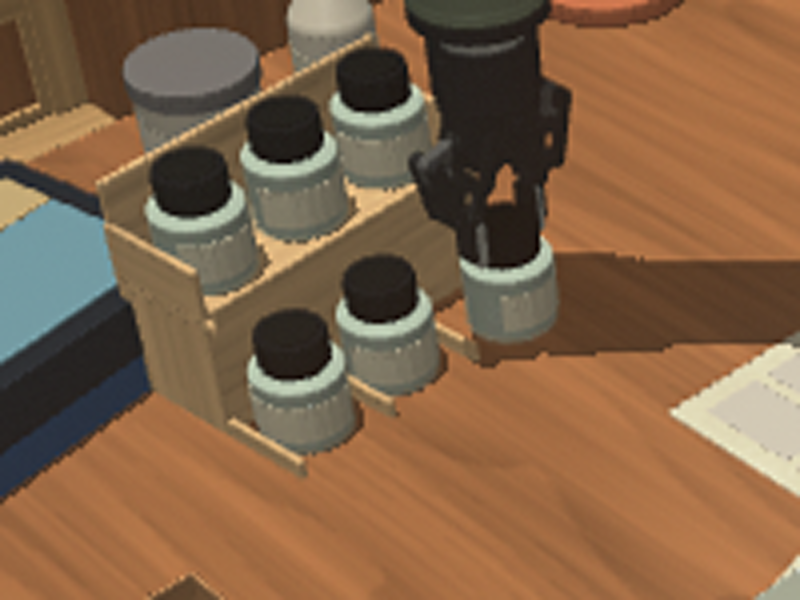

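View pics/top14.png

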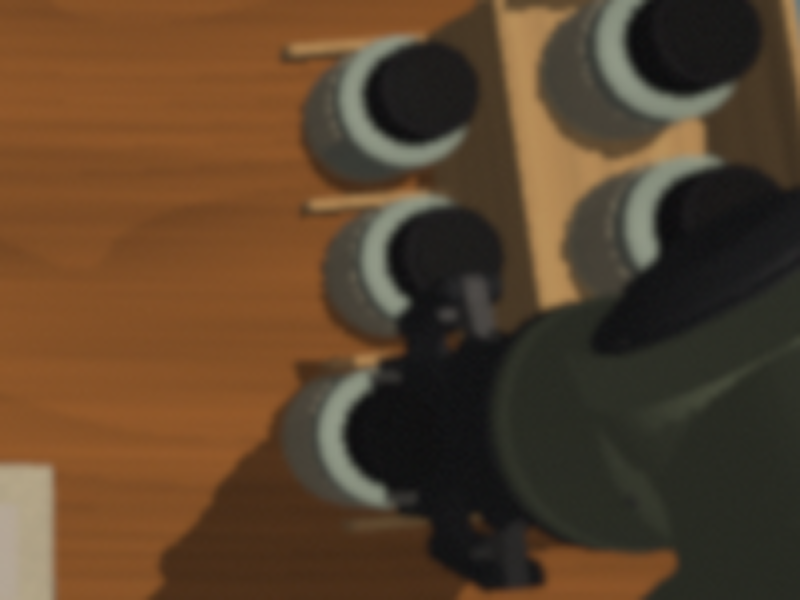

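Emit:
move_arm --motion '[[[0,0,-8],[0,0,0]],[[0,0,-14.5],[0,0,0]],[[0,-5,-14.5],[0,0,0]],[[1,-12,-14.5],[0,0,0]],[[2,-20,-14.5],[0,0,0]],[[3,-27,-14.5],[0,0,0]],[[3.6,-34,-14.5],[0,0,0]],[[3.8,-36,-14.5],[0,0,0]],[[3.8,-36,-14.5],[0,0,0]]]'

```text
clock: 30.7
position: [0.4252, -0.3145, 0.0874]
tool_rot: [-3.141, -0.0, 1.672]
force: [-0.2, 0.8, -2.8]
grip_width: 0.0492
```

Emit:
move_arm --motion '[[[0.2,-2,0],[0,0,0]],[[0.3,-3,0],[0,0,0]],[[0.3,-3,0],[0,0,0]]]'

```text
clock: 31.08
position: [0.4256, -0.3175, 0.0875]
tool_rot: [3.142, 0.0, 1.672]
force: [-0.2, 0.1, -2.1]
grip_width: 0.0491
```

Emit:
move_arm --motion '[[[0.2,-2,0],[0,0,0]],[[0.2,-2,0],[0,0,0]]]'

```text
clock: 31.32
position: [0.4256, -0.3181, 0.0873]
tool_rot: [-3.141, -0.003, 1.673]
force: [-1.1, 8.9, 1.6]
grip_width: 0.049
```

Emit:
move_arm --motion '[[[0,0,-1.5],[0,0,0]],[[0,0,-3],[0,0,0]],[[0,0,-3.8],[0,0,0]],[[0,0,-3.8],[0,0,0]]]'

```text
clock: 31.82
position: [0.4259, -0.318, 0.084]
tool_rot: [3.142, -0.003, 1.673]
force: [-3.3, 11.4, 14.5]
grip_width: 0.0493
```

Emit:
move_arm --motion '[[[0,0,1],[0,0,0]],[[0,0,1],[0,0,0]],[[0,0,1],[0,0,0]]]' --jaw 62

```text
clock: 32.2
position: [0.4258, -0.3197, 0.0847]
tool_rot: [3.141, 0.0, 1.672]
force: [0.4, 0.3, 0.2]
grip_width: 0.0619
```

Emit:
move_arm --motion '[[[0,0,10],[0,0,0]],[[0,0,40],[0,0,0]],[[0,0,80],[0,0,0]],[[0,20,115],[0,0,0]],[[0,60,140],[0,0,0]],[[0,110,160],[0,0,0]],[[0,165,170],[0,0,0]],[[0,220,175],[0,0,0]],[[0,260,175],[0,0,0]],[[0,280,175],[0,0,0]],[[0,280,175],[0,0,0]]]'

```text
clock: 33.58
position: [0.4258, -0.0385, 0.2602]
tool_rot: [3.141, -0.001, 1.674]
force: [0.3, -0.8, 1.0]
grip_width: 0.0622
```

```bash
python3 st.py; python3 - <<'E'
from fit import *
for n in("scene","top"):
    f=cam(n); cv2.imwrite(f"pics/{n}15.png",f["frame"][:,:,::-1]); cv2.imwrite(f"pics/{n}15z.png",cv2.resize(f["frame"][100:250,130:330,::-1] if n=="scene" else f["frame"][180:330,440:640,::-1],None,fx=4,fy=4,interpolation=cv2.INTER_CUBIC))
    for q in outline_of("cap1",n):
        if q["score"]<.3 or q["pixels"].sum()>2000: continue
        ys,xs=np.nonzero(q["pixels"]); b=np.array([xs.min(),ys.min(),xs.max()+1,ys.max()+1])-.5
        r=minimize(lambda p:np.sum((bbox(f,*p)-b)**2),ray(f,(b[:2]+b[2:])/2,.075)[:2],method="Nelder-Mead"); print(n,np.round(r.x,4),round(r.fun,1))
E
```

```text
clock 33.575
qpos [-0.5818, 0.2361, 0.6354, 2.1085, -0.1866, 0.8501, 0.2673]
position [0.4258, -0.0385, 0.2602]
tool_rot [3.1411, -0.0005, 1.674]
force [0.3159, -0.8328, 1.0114]
moment [-0.06, -0.0299, 0.0863]
grip_width 0.0622
scene [ 0.5111 -0.3088] 0.5
scene [ 0.4291 -0.3204] 1.5
scene [ 0.5922 -0.3018] 1.5
top [ 0.5982 -0.2981] 14.4
```

View pics/scene15z.png

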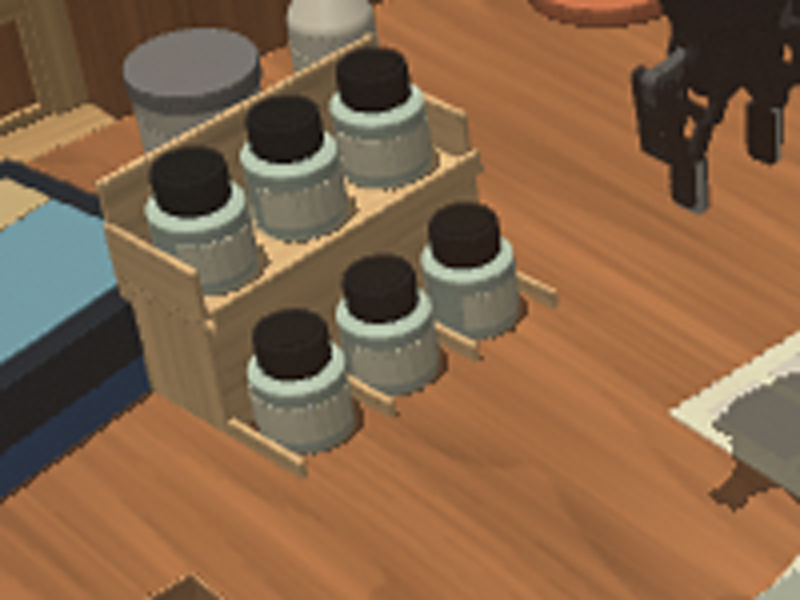

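View pics/top15.png

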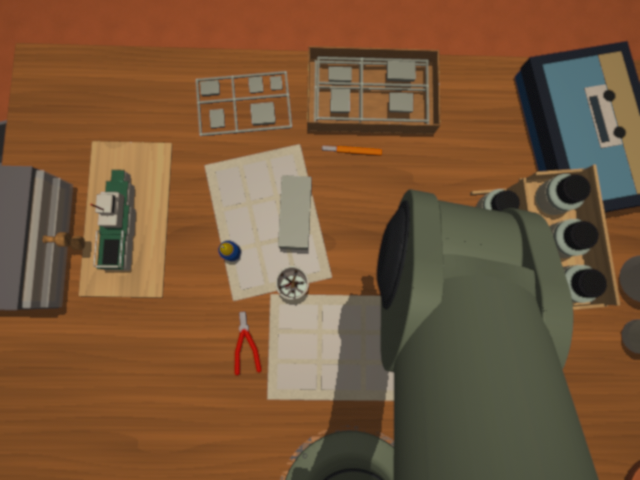

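View pics/top15z.png

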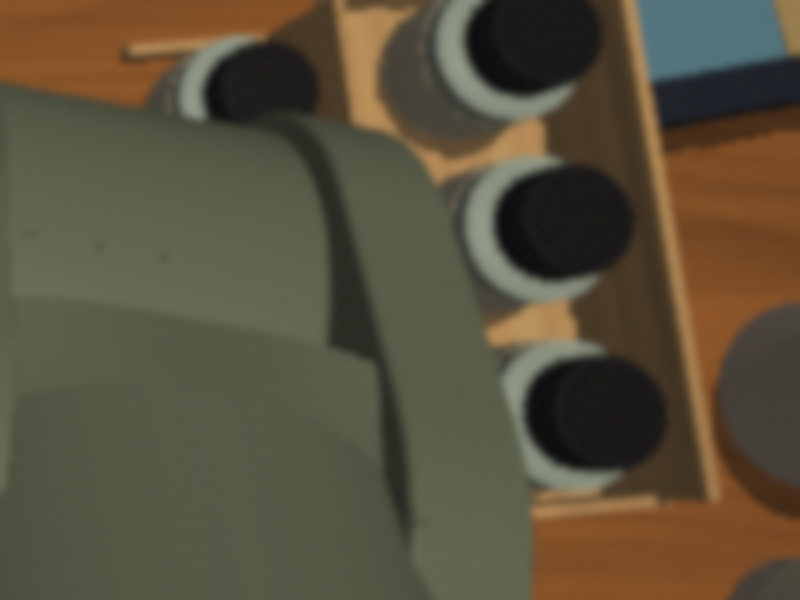

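```bash
python3 -c "
from workcell import *
print(job_done())"
```

```text
the job is handed in; nothing more can be done
None
```

All three jars are tightened and standing upright in the rack, one in each bay. I handed the job in at about 34 s of the 72 s allowed.

- **Caps:** I turned each cap clockwise by about 1.6 rad or more while leaning on it with about 7–11 N. In the pictures each jar's label turned along with the cap at the end, which shows the cap was on its stop. The jar nearest the brush cup had been the loosest. I turned it a further 0.4 rad to be sure, and its label followed by about 0.38 rad. I then re-gripped it and re-seated the cap before lifting.
- **Placing:** Each jar was slid into its bay until I felt the board, at about 7–9 N. I then set it on the table while still pressing and released it.
- **Last checks:** The scene camera shows all three jars upright between their fences and in line, with cap positions within about 2–3 mm of where the arm felt the board. The other things look unmoved.
- **What disagreed:**
  - My first camera estimate put the board about 4–5 mm too near, so I relied on the contact force instead.
  - In the last top picture the arm hid two of the three jars, and its fit of the third was poor. I took the final positions from the scene camera alone.
  - I did not push the jars again after letting go.

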